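# Scoop leaked batteries out of a storage bin

## Robot

A 6-joint arm with a two-finger parallel gripper is mounted at the origin on the work surface. World frame = base frame: x ahead of the robot, y to its left, z up, the work surface at z = 0. Lengths are in mm, angles in rad, forces in N, time in s.
With the tool pointing down it reaches from about 300 to 775 mm from the base axis. Payload 14.6 kg.
Tool frame: the origin (TCP) lies at the very end of the fingers, on their centre line; the grasp point (between the pads) lies 19 mm behind it (manip.grip_point_offset is the distance from the TCP to the grasp point, in mm); z points along the fingers, y is the line along which they close (so a half turn about z gives the same grasp; the last joint's range is limited). The gripper opens to 94 mm and grips with 3 to 60 N. Pads are 16 mm wide; open, the fingers measure 119 mm over their backs; the gripper's body (75 mm by 177 mm) begins 78 mm behind the grasp point.
Start: joints at [-0.067, 0.3, 1.521, -0, 1.321, -0.067], TCP at [549.99, -0.002, 205.446] pointing down, gripper open.
Joint ranges: [-3.03, 3.03], [-0.79, 2.21], [0.23, 2.52], [-1.04, 4.18], [0, 3.07], [-2.55, 2.55]. Speed limits (rad/s): [2.22, 2.22, 2.57, 3.14, 3.14, 3.14].

## Interface

Orientations are given as [roll, pitch, yaw] about the fixed x, y, z axes, in that order (R = Rz(yaw) Ry(pitch) Rx(roll)).
In Python, from cell import telemetry, eyes, manip gives the robot as it stands.
- The arm moves only by the tool play_rows, never from a script. Its arguments are lists of equal length, an entry for each row: "translation": the shift along the world's x, y, z in m, a list of three; "yaw": the turn about the world's z in rad. A call has 1 to 12 rows; each row is the pose to reach, as a shift and turn from the pose commanded when the call began; what a row does not reach only later rows make up. A row lasts 1/8 s, in which the tool goes at most 62.5 mm and 10.7 degrees, less where a joint would pass 70% of its speed; a pose out of reach is approached as far as the arm can. A call with a gripper value outside its range is refused whole. "hand" is the opening, from 0 (shut) to 1 (fully open), set as the call begins (left out, the last holds). The fingers move at their own pace and stop on an object; "force" is the grip in N (left out, the last holds). Time passes only in rows, so rows that repeat a pose let the fingers close. It gives the time, the measured TCP pose, the force, the opening and the grip force at its end, in the units of the state.
- telemetry.read_state(): the state, without advancing time (a new reading comes with each control period).
- eyes.camera(name): name is "scene" or "side" or "wrist"; returns a dict with "pixels" (480x640x3 uint8, red, green, blue), "fx", "fy", "cx", "cy" (pixels), "dist_coeffs" ([k1, k2, p1, p2, k3] as OpenCV has them; the pictures are not rectified), "cam_to_world" (4x4, takes a point from camera to world coordinates); the wrist camera has in their place "T_tool_cam" (4x4, takes a point from camera to tool coordinates, whose origin is the TCP and whose axes are the flange's). Camera axes: x right, y up, looking along -z (the intrinsics and any distortion apply to the point x, -y, -z); pixel columns grow to the right and rows downward; lengths in mm; the calibration is good to about 2 mm. A picture is of the moment at which its call begins: read the wrist's pose just before it. There is no depth.
- manip.sign_off(): hands the job in; it is judged then, once.
The state is a dict: "clock": time; "joints": joint angles; "qd": joint speeds; "effort": joint torques, N m; "eef_pos": TCP position; "eef_rot": TCP orientation; "wrist_force": force on the tool from outside, world axes, zero at the start; "moment": the same for the moment, N m; "finger_gap": finger opening in mm; "finger_force": force on a finger pad.
Only numpy, scipy, OpenCV 4.12 (cv2) and the standard library are available. Lean on these libraries where they do the work, as an engineer would, in place of code of your own. Each camera call takes 0.05 s, during which the arm holds its last target. There are 200 camera calls.

## Task

Two leaked torch batteries lie near a far corner of the blue storage bin; the gripper itself must not touch them. Take the metal hand scoop, scoop up both batteries together (the walls of the corner keep them from rolling away), tip them into the grey tub and lay the scoop flat on the desk again. Leave the torch in the bin and the mug, glue bottle and stapler where they are.

Things in the scene. Friction and masses are not known exactly. Their poses are not given: they have to be found in the camera images.
- scoop_grip (a point): Mid-handle grip point of the loose metal hand scoop, axes as scoop_pan. The handle is a straight black bar, 22 mm wide (along y), 22 mm thick, 85 mm long, rising backwards (to -x) from the pan's back wall at 50 degrees to the pan floor. Point on the bar's axis, 87 mm behind the pan's centre, 69 mm above the pan's underside; the bar goes on 38 mm up and back from here.
- scoop_pan (a point): Centre of the underside of the scoop's pan; x out of the open mouth, y left, z up. 0.18 kg; starts flat on the desk, mouth away from the robot within 30 degrees. Pan 95 mm (x) by 108 mm (y) outside, flat floor 2 mm thick, straight full-width lip at x = +47 mm, back wall 36 mm high at x = -47 mm; side walls 2.3 mm thick, sloping from 36 mm high at the back to 3 mm near the lip.
- cell_a: One of two equal leaked D-size batteries, 61 mm long, 33 mm across, 0.14 kg. Origin at its centre, y along its length. Lies on the bin's floor within 23 degrees of the bin's y; rolls, and slides easily on bin, tub and pan (friction about 0.35). Starts with its centre 21 to 35 mm from the inside of the far wall, 38 to 58 mm from that of the left wall.
- cell_b: The other leaked battery, equal to cell_a, nearer to the robot: starts with its centre 67 to 77 mm from the inside of the far wall and 38 to 58 mm from that of the left wall.
- bin: Open blue plastic storage bin, 270 mm (x) by 200 mm (y) outside, rim 66 mm above the desk, upright walls 4 mm thick, flat inner floor 8 mm above the desk. Stands firm when pushed. Origin at the centre of its underside, x to the far wall (away from the robot within 12 degrees), y to the left wall. The batteries lie near the far left corner (+x, +y), the torch along the right wall.
- tub: Open grey plastic tub for spent batteries, 160 by 160 mm outside, rim 70 mm above the desk, walls 4 mm thick, inner floor 8 mm above the desk. Stands firm. Origin at the centre of its underside. It stands to one side of the bin and the scoop to the other; which is which changes.
- torch: Torch, 170 mm long, six-sided black head and tail 42 to 48 mm across, 0.16 kg, lying in the bin along the right wall (its axis 66 mm to the right of the bin's middle line). Origin under its middle. Stays where it is.
- mug: White mug, 80 mm in diameter, 92 mm tall, standing beyond the bin. Origin at the centre of its underside. Stays where it is.
- glue: Yellow glue bottle, 42 mm in diameter, 130 mm tall, standing beyond the bin. Origin at the centre of its underside. Stays where it is.
- stapler: Black desk stapler, 150 mm long, 40 mm wide, 56 mm tall, beyond the bin. Origin at the centre of its underside, y along its length. Stays where it is.

How it is judged:
By the outcome, as a careful person would: the job done as asked, in the order asked, and still so for the second after the job is handed in, with the robot touching nothing.
It also fails if it takes over 67 s, if anything falls off the work surface, if the arm or the gripper's body presses on something with over 40 N, if the wrist force passes 120 N, or if a joint passes its speed limit or range.

## Working session

There is one attempt and no reset: what is moved stays moved. The work goes in short steps, Python scripts to look and compute and a tool call to move; the robot and the scene stay as the last step left them, time stands still between calls to the robot, and variables do not carry over. Pictures are saved under pics/ and viewed, at most 10 in all, crops included, and the job is handed in when it is done.

Besides the shell and the picture viewer there is one more tool, called by a JSON object that holds its "api" and its "payload", one argument or row to a line. play_rows: Moves the arm, as the interface text tells. Its arguments: {"type":"object","properties":{"translation":{"type":"array","items":{"type":"array","items":{"type":"number"}}},"yaw":{"type":"array","items":{"type":"number"}},"hand":{"type":"number"},"force":{"type":"number"}},"required":["translation","yaw"]}

```bash
mkdir -p pics
cat > h.py <<'E'
import numpy as np, cv2
from scipy.spatial.transform import Rotation as Rn
from cell import telemetry, eyes, manip
def snap(name, fn=None):
    s=telemetry.read_state(); c=eyes.camera(name)
    if name=="wrist":
        T=np.eye(4); T[:3,:3]=Rn.from_euler('xyz',s['eef_rot']).as_matrix(); T[:3,3]=s['eef_pos']
        c['cam_to_world']=T@np.array(c['T_tool_cam'])
    c['K']=np.array([[c['fx'],0,c['cx']],[0,c['fy'],c['cy']],[0,0,1.]])
    if fn: cv2.imwrite('pics/'+fn,c['pixels'][:,:,::-1])
    return c
def rays(c,uv):
    p=cv2.undistortPoints(np.array(uv,float).reshape(-1,1,2),c['K'],np.array(c['dist_coeffs'],float)).reshape(-1,2)
    M=np.array(c['cam_to_world']); d=np.c_[p[:,0],-p[:,1],-np.ones(len(p))]@M[:3,:3].T
    return M[:3,3],d
def onz(c,uv,z):
    o,d=rays(c,uv); z=np.broadcast_to(z,len(d)); return o+d*((z-o[2])/d[:,2])[:,None]
def proj(c,P):
    M=np.linalg.inv(np.array(c['cam_to_world'])); q=np.atleast_2d(P)@M[:3,:3].T+M[:3,3]
    q=q*[1,-1,-1]; return cv2.projectPoints(q,np.zeros(3),np.zeros(3),c['K'],np.array(c['dist_coeffs'],float))[0].reshape(-1,2)
E
python3 - <<'E'
from h import *
for n in("scene","side","wrist"):
    c=snap(n,n+"0.png"); print(n,np.round(np.array(c['cam_to_world'])[:3],2).tolist(),c['fx'],c['dist_coeffs'])
print(telemetry.read_state(),manip.grip_point_offset)
E
```

```text
scene [[0.9, -0.36, 0.25, 881.43], [0.44, 0.74, -0.51, -508.94], [0.0, 0.56, 0.83, 929.97]] 532.6459226874103 [-0.04546247  0.          0.          0.          0.        ]
side [[-0.96, 0.2, -0.22, 370.64], [-0.29, -0.58, 0.76, 862.38], [0.02, 0.79, 0.62, 786.44]] 502.57410381211173 [-0.13407062  0.          0.          0.          0.        ]
wrist [[1.0, -0.0, 0.0, 550.37], [-0.0, 0.97, 0.23, 66.65], [-0.0, -0.23, 0.97, 384.16]] 387.64557704677827 [-0.00668498  0.          0.          0.          0.        ]
{'clock': 0.15, 'joints': array([-6.65917945e-02,  3.00313993e-01,  1.52140659e+00,  1.48127880e-05,
        1.32067104e+00, -6.65780053e-02]), 'qd': array([-0.00215115, -0.00160551, -0.0025241 ,  0.00046934, -0.00180922,
        0.00113256]), 'effort': array([-2.50185103e-04, -5.31960297e+01, -3.52822959e+01,  7.07691838e-02,
        2.35654798e-02, -3.66386917e-05]), 'eef_pos': array([5.49820825e+02, 1.74215819e-02, 2.05046323e+02]), 'eef_rot': array([-3.14079641e+00, -6.74715110e-05,  1.57077884e+00]), 'wrist_force': array([ 0.52563447, -0.63951176, -0.23000427]), 'moment': array([ 0.02289773, -0.04540969, -0.00849806]), 'finger_force': 0.0, 'finger_gap': 93.70868873423773} 18.8
```

View pics/scene0.png

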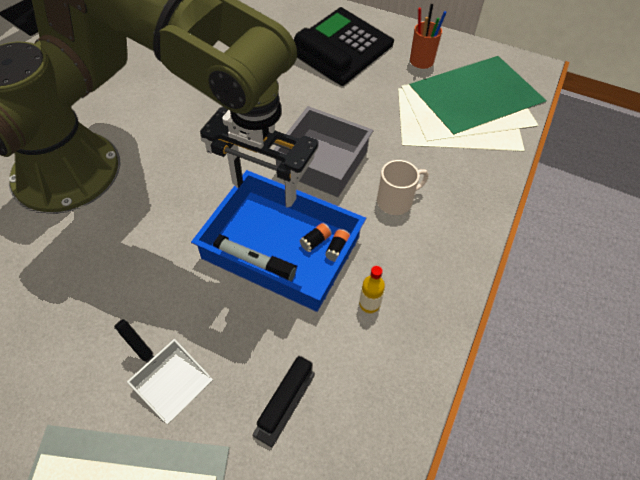

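View pics/side0.png

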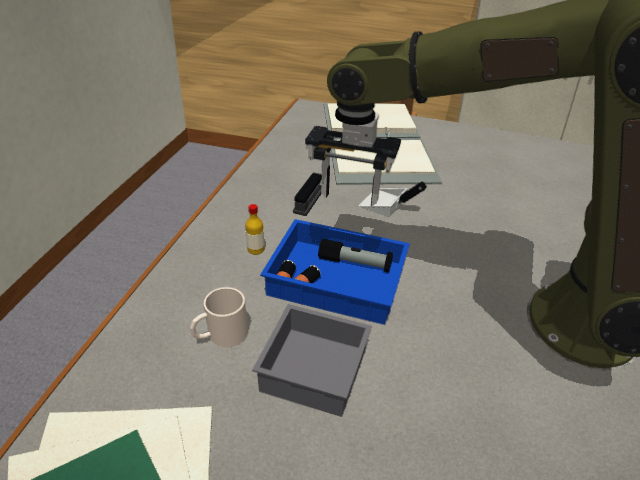

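Run:
```python
import cv2,numpy as np
a=cv2.imread('pics/scene0.png')
b=cv2.resize(a[155:315,180:380],None,fx=3.75,fy=3.75,interpolation=cv2.INTER_CUBIC)[:, :]
s=cv2.resize(a[310:430,105:225],None,fx=3.3,fy=3.3,interpolation=cv2.INTER_CUBIC)
cv2.imwrite('pics/c_bin.png',b); cv2.imwrite('pics/c_scoop.png',cv2.resize(a[310:430,105:225],None,fx=5,fy=5,interpolation=cv2.INTER_CUBIC))
```

```text
(no output)
```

View pics/c_bin.png

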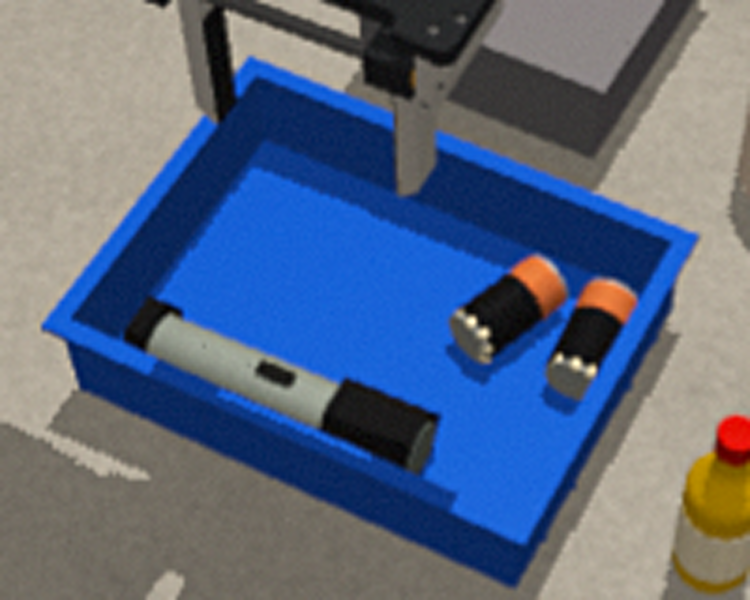

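View pics/c_scoop.png

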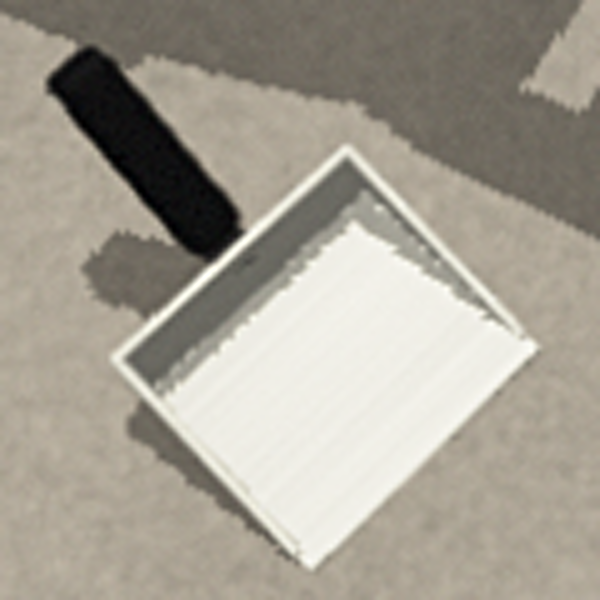

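Run:
```python
from h import *
c=snap("scene")
f=lambda p,s,o:np.array(p)/s+o
np.set_printoptions(precision=1,suppress=True)
B=onz(c,f([(250,58),(697,236),(524,545),(44,327)],3.75,[180,155])-0.3,66)[:,:2]
print("bin NL FL FR NR",B.tolist()); print("sides",[np.linalg.norm(B[i]-B[(i+1)%4]) for i in range(4)])
ctr=B.mean(0); x=(B[1]+B[2]-B[0]-B[3]); yaw=np.arctan2(x[1],x[0]); print("bin c",ctr,"yaw",np.degrees(yaw))
L=onz(c,f([(538,347),(312,570)],5,[105,310])-0.3,2.)[:,:2]; K=onz(c,f([(347,147),(116,357)],5,[105,310])-0.3,36.)[:,:2]
print("lip L R",L,"back",K,np.linalg.norm(L[0]-L[1]),np.linalg.norm(K[0]-K[1]),np.linalg.norm(L.mean(0)-K.mean(0)))
m=(L.mean(0)+K.mean(0))/2; d=L.mean(0)-K.mean(0); e=L[0]-L[1]+K[0]-K[1]; print("pan",m,"yaw",np.degrees(np.arctan2(d[1],d[0])),np.degrees(np.arctan2(-e[0],e[1])))
u=d/np.linalg.norm(d); print("grip",m-87*u)
R=lambda a:np.array([[np.cos(a),-np.sin(a)],[np.sin(a),np.cos(a)]])
for n,p in(("b",[(475,335),(545,280)]),("a",[(572,378),(608,300)])):
    q=onz(c,f(p,3.75,[180,155]),24.5)[:,:2]; loc=(q-ctr)@R(yaw); mm=loc.mean(0); print(n,q.mean(0),"from far",131-mm[0],"from left",96-mm[1],"len",np.linalg.norm(q[0]-q[1]))
# tub from side view rim
s=snap("side"); T=onz(s,[(291,308),(371,322),(347,405),(257,375)],[70,70,70,70])[:,:2]; print("tub",T.tolist(),T.mean(0))
# handle check
print("handle top", onz(c,f([(75,65)],5,[105,310]),69+29+5))
```

```text
bin NL FL FR NR [[422.1770965992777, 136.3780847680697], [703.7099222983379, 131.07338948657593], [700.3056332262086, -81.1605907794571], [418.8025744470382, -75.56195506774992]]
sides [np.float64(281.58279730503233), np.float64(212.26128135778677), np.float64(281.5587271314129), np.float64(211.96690280646354)]
bin c [561.2  27.7] yaw -1.1094084609569819
lip L R [[ 582.5 -280.3]
 [ 554.5 -383.4]] back [[ 491.6 -255.3]
 [ 463.7 -357.4]] 106.80978071527333 105.83158939931708 94.37235993153847
pan [ 523.1 -319.1] yaw -15.710360866847493 -15.257401520791872
grip [ 439.3 -295.5]
b [622.2  70. ] from far 70.91684276848638 from left 52.49307452706236 len 53.98571938953205
a [670.4  70.5] from far 22.66108464809858 from left 51.106973123361804 len 55.872265880677716
tub [[606.3594101765779, 211.89360328313626], [448.25250243447726, 199.3168489952875], [446.11953876269797, 392.4739667494963], [609.219083380056, 381.98813064037427]] [527.5 296.4]
handle top [[ 420.6 -290.8  103. ]]
```

{"api": "play_rows", "payload": {
  "translation": [
    [-0.013,-0.037,0],
    [-0.026,-0.075,0],
    [-0.039,-0.112,0],
    [-0.052,-0.149,0],
    [-0.065,-0.186,0],
    [-0.078,-0.224,-0.01],
    [-0.091,-0.261,-0.03],
    [-0.104,-0.298,-0.05],
    [-0.104,-0.298,-0.055],
    [-0.104,-0.298,-0.055]
  ],
  "yaw": [0.16,0.33,0.49,0.65,0.81,0.98,1.14,1.3,1.3,1.3],
  "hand": 1
}}

```text
clock: 1.5
eef_pos: [446.1, -297.5, 150.3]
eef_rot: [3.141, -0.0, 2.869]
wrist_force: [0.4, -0.9, 0.4]
finger_gap: 94.2
finger_force: 0.0
```

Run:
```python
from h import *
c=snap("wrist","w1.png"); snap("scene","s1.png"); s=telemetry.read_state(); print(s['clock'],s['eef_pos'],s['eef_rot'],s['joints'])
```

```text
1.6 [ 446.56392871 -297.32751749  151.07075992] [-3.14138836e+00  7.85117487e-04  2.87034217e+00] [-6.55737732e-01  3.20552006e-01  1.62554715e+00  1.13009911e-04
  1.19468907e+00 -1.95532496e+00]
```

View pics/w1.png

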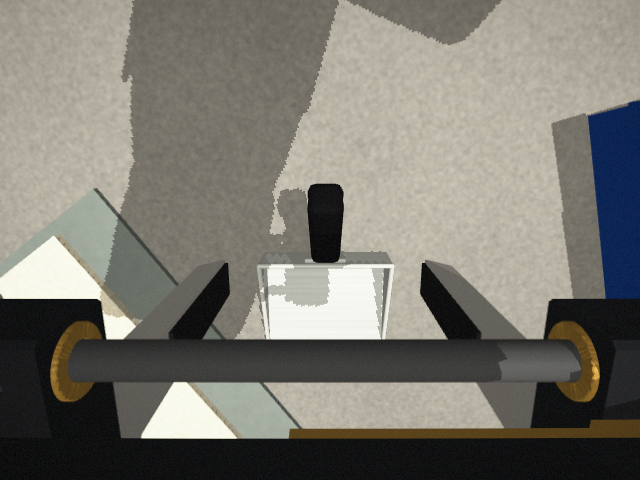

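{"api": "play_rows", "payload": {
  "translation": [
    [0,0,-0.03],
    [0,0,-0.06],
    [0,0,-0.09],
    [0,0,-0.109],
    [0,0,-0.109]
  ],
  "yaw": [0,0,0,0,0]
}}

```text
clock: 2.22
eef_pos: [446.1, -297.1, 41.0]
eef_rot: [3.141, -0.001, 2.871]
wrist_force: [0.4, -0.6, -0.4]
finger_gap: 93.8
finger_force: 0.0
```

{"api": "play_rows", "payload": {
  "translation": [
    [0,0,0],
    [0,0,0],
    [0,0,0],
    [0,0,0],
    [0,0,0],
    [0,0,0],
    [0,0,0],
    [0,0,0]
  ],
  "yaw": [0,0,0,0,0,0,0,0],
  "hand": 0,
  "force": 60
}}

```text
clock: 3.22
eef_pos: [446.0, -298.0, 41.4]
eef_rot: [3.142, 0.0, 2.871]
wrist_force: [0.1, -1.1, 0.9]
finger_gap: 21.4
finger_force: 60.0
```

{"api": "play_rows", "payload": {
  "translation": [
    [0,0,0.01],
    [0,0,0.02],
    [0,0,0.04],
    [0,0,0.06],
    [0,0,0.09],
    [0,0,0.12],
    [0,0,0.12],
    [0,0,0.12]
  ],
  "yaw": [0,0,0,0,0,0,0,0]
}}

```text
clock: 4.22
eef_pos: [445.6, -297.7, 160.6]
eef_rot: [3.141, -0.001, 2.871]
wrist_force: [-0.5, 0.1, -2.0]
finger_gap: 21.7
finger_force: 60.0
```

Run:
```python
from h import *
a=snap("side","si2.png")['pixels']; b=snap("scene")['pixels']
out=np.hstack([cv2.resize(a[100:260,330:470],None,fx=2.8,fy=2.8)[:440],cv2.resize(b[220:420,60:240],None,fx=2.2,fy=2.2)[:440]]) if 0 else None
A=cv2.resize(a[100:260,330:470],(385,440)); B=cv2.resize(b[230:430,70:245],(385,440)); cv2.imwrite('pics/m2.png',np.hstack([A,B])[:,:,::-1])
```

```text
(no output)
```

View pics/m2.png

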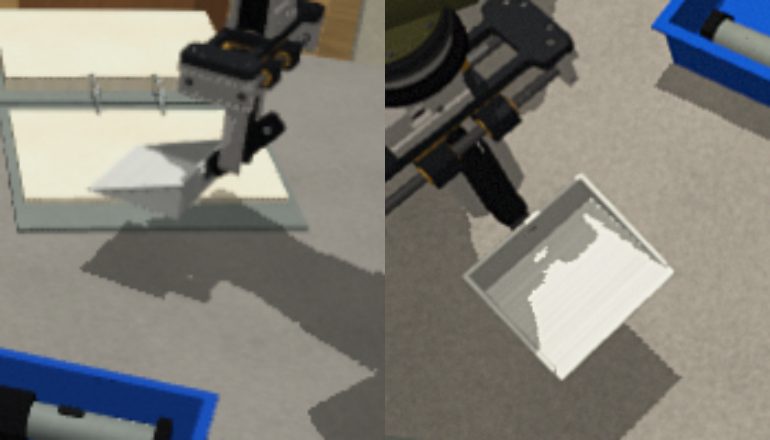

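```bash
cat > sc.py <<'E'
from h import *
np.set_printoptions(precision=1,suppress=True)
# scoop in grip: find tilt so lip width etc fits: solve lip depth along scoop using known width 107
def scoop(c,L,K):
    s=telemetry.read_state(); p=np.array(s['eef_pos'])
    for zl in(-8,-4,0,4,8):
        l=onz(c,L,p[2]-41+2+zl)[:,:2]; print(zl,"width",np.linalg.norm(l[0]-l[1]),"lip-tcp along",np.linalg.norm(l.mean(0)-p[:2]))
    for zl in(-4,0,4):
        k=onz(c,K,p[2]-41+36+zl)[:,:2]; print("back",zl,np.linalg.norm(k[0]-k[1]),np.linalg.norm(k.mean(0)-p[:2]))
E
python3 - <<'E'
from sc import *
c=snap("scene"); scoop(c,[(200.5,352.7),(150.5,402.7)],[(159.5,310.5),(106.4,355)])
E
```

```text
-8 width 107.90984519623765 lip-tcp along 123.79409841445126
-4 width 107.38128883563209 lip-tcp along 125.52113734234187
0 width 106.85273247502653 lip-tcp along 127.24961815746738
4 width 106.32417611442094 lip-tcp along 128.97948289075114
8 width 105.79561975381529 lip-tcp along 130.71067659662668
back -4 105.6907099515011 32.745126203993436
back 0 105.14775845984452 35.03370214751188
back 4 104.60480696818789 37.32642969860965
```

{"api": "play_rows", "payload": {
  "translation": [
    [0.001,0.025,0],
    [0.002,0.065,0],
    [0.003,0.11,0],
    [0.004,0.16,0],
    [0.005,0.21,0],
    [0.006,0.26,0],
    [0.007,0.305,0],
    [0.008,0.34,0],
    [0.009,0.36,0],
    [0.009,0.364,0],
    [0.009,0.364,-0.02],
    [0.009,0.364,-0.03]
  ],
  "yaw": [0.02,0.05,0.08,0.11,0.14,0.17,0.2,0.23,0.25,0.251,0.251,0.251]
}}

```text
clock: 5.88
eef_pos: [454.6, 65.4, 130.4]
eef_rot: [-3.141, -0.001, 3.121]
wrist_force: [-0.5, -0.8, -2.3]
finger_gap: 21.7
finger_force: 60.0
```

Run:
```python
from h import *
b=snap("scene","s3.png")['pixels']; cv2.imwrite('pics/s3c.png',cv2.resize(b[110:310,180:380],(600,600),interpolation=cv2.INTER_CUBIC)[:,:,::-1]); print(telemetry.read_state()['eef_pos'])
```

```text
[454.21389053  65.33389185 129.52428034]
```

View pics/s3c.png

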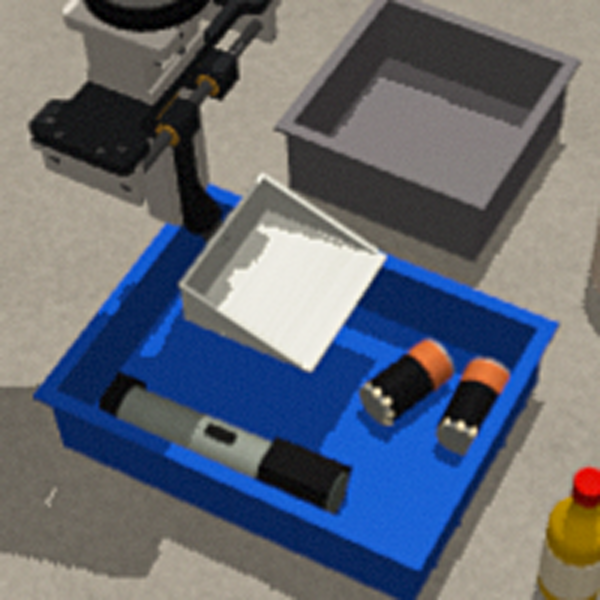

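Run:
```python
from sc import *
c=snap("scene"); f=lambda p:np.array(p)/3+[180,110]-.3
a=np.radians(-1.1); R=np.array([[np.cos(a),-np.sin(a)],[np.sin(a),np.cos(a)]])
L=onz(c,f([(385,257),(312,370)]),90.5)[:,:2]; loc=(L-[561.2,27.7])@R; print("lip in bin",loc, "world",L)
print("yaw of lip",np.degrees(np.arctan2(-(L[0]-L[1])[0],(L[0]-L[1])[1])))
print("bin",onz(c,f([(557,325),(420,572),(38,398)]),66)[:,:2])
print("tub",onz(c,f([(387,0),(580,63),(482,208),(277,130)]),70)[:,:2])
```

```text
lip in bin [[ 19.1  86.4]
 [ 20.1 -18.8]] world [[581.9 113.7]
 [580.9   8.5]]
yaw of lip -0.56189745535617
bin [[703.7 130. ]
 [701.  -81.6]
 [421.1 -75.7]]
tub [[461.2 365.1]
 [624.4 366.9]
 [616.8 199.8]
 [450.1 202.6]]
```

{"api": "play_rows", "payload": {
  "translation": [
    [0,0,-0.02],
    [0,0,-0.04],
    [0,0,-0.06],
    [0,0,-0.072],
    [0,0,-0.077],
    [0,0,-0.079],
    [0,0,-0.079]
  ],
  "yaw": [0,0,0,0,0,0,0]
}}

```text
clock: 6.85
eef_pos: [455.3, 66.0, 52.9]
eef_rot: [3.142, 0.001, 3.122]
wrist_force: [0.2, 0.3, -1.6]
finger_gap: 21.7
finger_force: 60.0
```

{"api": "play_rows", "payload": {
  "translation": [
    [0,0,-0.001],
    [0,0,-0.002],
    [0,0,-0.002]
  ],
  "yaw": [0,0,0]
}}

```text
clock: 7.22
eef_pos: [455.0, 66.0, 50.5]
eef_rot: [3.142, 0.0, 3.122]
wrist_force: [-0.2, 0.5, -2.3]
finger_gap: 21.3
finger_force: 60.0
```

{"api": "play_rows", "payload": {
  "translation": [
    [0,0,-0.001],
    [0,0,-0.002],
    [0,0,-0.002]
  ],
  "yaw": [0,0,0]
}}

```text
clock: 7.6
eef_pos: [455.5, 66.1, 49.3]
eef_rot: [3.141, 0.001, 3.122]
wrist_force: [-3.7, -0.7, 10.8]
finger_gap: 21.6
finger_force: 60.0
```

{"api": "play_rows", "payload": {
  "translation": [
    [0.005,0,0],
    [0.01,0,0],
    [0.015,0,0],
    [0.02,0,0],
    [0.025,0,0],
    [0.03,-0.001,0],
    [0.035,-0.001,0],
    [0.04,-0.001,0],
    [0.045,-0.001,0],
    [0.05,-0.001,0],
    [0.055,-0.001,0],
    [0.06,-0.001,0]
  ],
  "yaw": [0,0,0,0,0,0,0,0,0,0,0,0]
}}

```text
clock: 9.1
eef_pos: [515.4, 65.1, 49.4]
eef_rot: [3.141, 0.001, 3.122]
wrist_force: [-4.8, 0.7, 10.7]
finger_gap: 21.7
finger_force: 60.0
```

Run:
```python
from h import *
b=snap("scene","s4.png")['pixels']; cv2.imwrite('pics/s4c.png',cv2.resize(b[160:310,190:380],(760,600),interpolation=cv2.INTER_CUBIC)[:,:,::-1])
```

```text
(no output)
```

View pics/s4c.png

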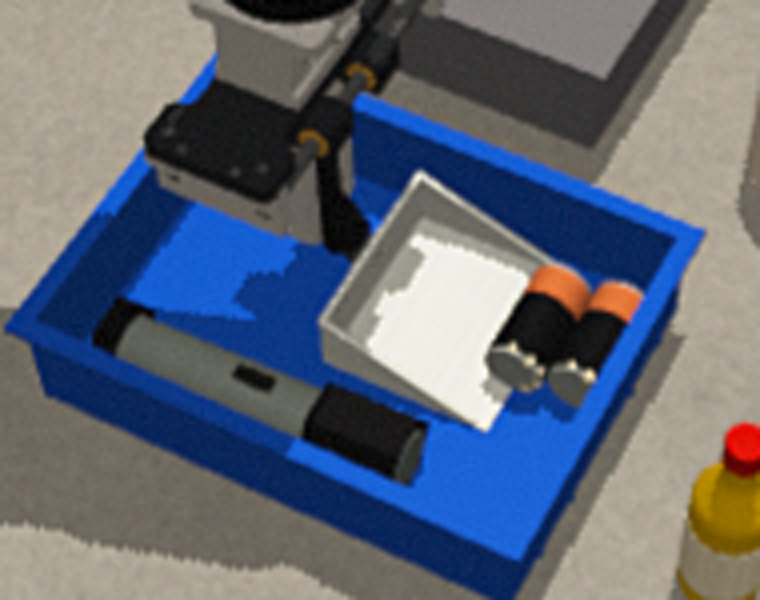

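{"api": "play_rows", "payload": {
  "translation": [
    [0.004,0,0],
    [0.008,0,0],
    [0.012,0,0],
    [0.016,0,0],
    [0.02,0,0],
    [0.024,0,0],
    [0.028,0,0],
    [0.032,-0.001,0],
    [0.036,-0.001,0],
    [0.04,-0.001,0],
    [0.043,-0.001,0],
    [0.045,-0.001,0]
  ],
  "yaw": [0,0,0,0,0,0,0,0,0,0,0,0]
}}

```text
clock: 10.65
eef_pos: [560.3, 64.1, 49.4]
eef_rot: [3.141, 0.001, 3.122]
wrist_force: [-5.1, -0.3, 11.2]
finger_gap: 21.8
finger_force: 60.0
```

{"api": "play_rows", "payload": {
  "translation": [
    [0.001,0,0],
    [0.002,0,0],
    [0.003,0,0],
    [0.004,0,0],
    [0.004,0,0]
  ],
  "yaw": [0,0,0,0,0]
}}

```text
clock: 11.28
eef_pos: [564.3, 64.1, 49.4]
eef_rot: [3.141, 0.001, 3.122]
wrist_force: [-4.0, 0.6, 9.6]
finger_gap: 21.6
finger_force: 60.0
```

{"api": "play_rows", "payload": {
  "translation": [
    [0.001,0,0],
    [0.002,0,0],
    [0.003,0,0],
    [0.003,0,0]
  ],
  "yaw": [0,0,0,0]
}}

```text
clock: 11.78
eef_pos: [565.1, 64.4, 49.4]
eef_rot: [3.141, -0.004, 3.122]
wrist_force: [-24.6, 1.4, 22.6]
finger_gap: 21.4
finger_force: 60.0
```

Run:
```python
from h import *
b=snap("scene","s5.png")['pixels']; s=snap("side","si5.png")['pixels']; A=cv2.resize(b[170:300,230:370],(430,400),interpolation=cv2.INTER_CUBIC); B=cv2.resize(s[200:320,260:400],(430-60,400),interpolation=cv2.INTER_CUBIC)
cv2.imwrite('pics/m5.png',np.hstack([A,B])[:,:,::-1])
```

```text
(no output)
```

View pics/m5.png

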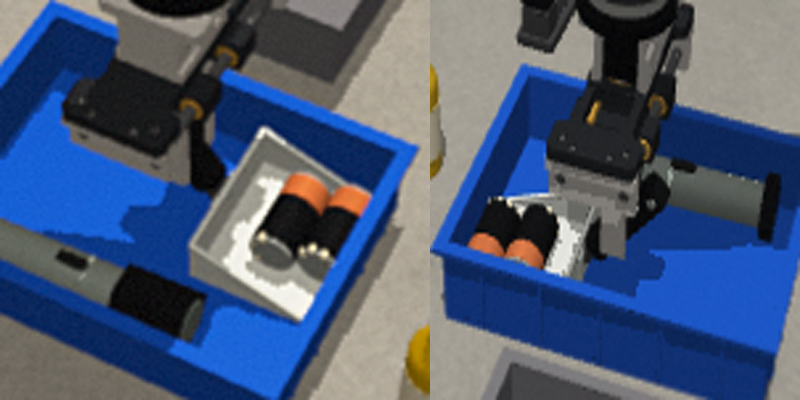

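{"api": "play_rows", "payload": {
  "translation": [
    [-0.002,0,0],
    [-0.0045,0,-0.0015],
    [-0.007,0,-0.003],
    [-0.0095,0,-0.005],
    [-0.012,0,-0.0065],
    [-0.014,0,-0.0085],
    [-0.0165,0,-0.0105],
    [-0.0165,0,-0.0105]
  ],
  "yaw": [0,0,0,0,0,0,0,0],
  "force": 20,
  "hand": 0
}}

```text
clock: 12.88
eef_pos: [551.2, 64.4, 38.9]
eef_rot: [3.141, 0.002, 3.122]
wrist_force: [-1.1, 2.6, 7.4]
finger_gap: 21.7
finger_force: 20.0
```

```bash
cat > or.py <<'E'
from h import *
np.set_printoptions(precision=1,suppress=True)
def cells(name,fn):
    c=snap(name,fn); h=cv2.cvtColor(c['pixels'],cv2.COLOR_RGB2HSV)
    m=cv2.inRange(h,(3,130,120),(14,255,255)); n,l,st,ce=cv2.connectedComponentsWithStats(m)
    print(name,[(st[i][:5].tolist(),ce[i].round(1).tolist()) for i in range(1,n) if st[i][4]>15])
    # scoop white
    w=cv2.inRange(h,(0,0,150),(179,40,255)); return c,m
E
python3 - <<'E'
from or_ import * if 0 else None
E
mv=1; mv or true; mv=; mv or.py cellsee.py 2>/dev/null
python3 - <<'E'
from cellsee import *
cells("scene","s6.png"); cells("side","si6.png"); im=cv2.imread('pics/s5.png'); h=cv2.cvtColor(im,cv2.COLOR_BGR2HSV)
m=cv2.inRange(h,(3,130,120),(14,255,255)); n,l,st,ce=cv2.connectedComponentsWithStats(m); print("before",[(st[i].tolist(),ce[i]) for i in range(1,n) if st[i][4]>15])
E
```

```text
scene [([415, 24, 8, 13, 25], [417.9, 31.3]), ([434, 28, 8, 10, 19], [438.7, 33.6]), ([426, 61, 143, 419, 2424], [494.2, 286.3]), ([308, 220, 31, 15, 207], [323.8, 225.8])]
side [([338, 63, 79, 32, 1065], [378.4, 78.5]), ([0, 99, 298, 359, 1753], [127.9, 295.6]), ([287, 270, 14, 10, 74], [294.5, 273.4]), ([302, 274, 14, 8, 66], [308.9, 277.0])]
before [([415, 24, 8, 13, 25], array([417.9,  31.3])), ([434, 28, 8, 10, 19], array([438.7,  33.6])), ([426, 61, 143, 419, 2429], array([494., 287.])), ([321, 227, 29, 13, 180], array([335.4, 232.7]))]  File "<stdin>", line 1
    from or_ import * if 0 else None
                      ^^
SyntaxError: invalid syntax
mv: cannot stat 'or': No such file or directory
```

```bash
cat >> cellsee.py <<'E'
def white(im,box=None):
    h=cv2.cvtColor(im,cv2.COLOR_BGR2HSV); w=cv2.inRange(h,(0,0,100),(40,60,255))
    if box: x0,y0,x1,y1=box; k=np.zeros_like(w); k[y0:y1,x0:x1]=w[y0:y1,x0:x1]; w=k
    n,l,st,ce=cv2.connectedComponentsWithStats(w); return l,st
E
python3 - <<'E'
from cellsee import *
for f in("s5.png","s6.png"):
    im=cv2.imread('pics/'+f)
    # print small downsampled class map rows near lip right corner
    l,st=white(im,(285,205,372,292))
    i=1+np.argmax(st[1:,4]); ys,xs=np.where(l==i); j=ys.argmax(); k=xs.argmin(); t=ys.argmin(); q=(xs+ys).argmax()
    print(f,st[i].tolist(),"bottom",xs[j],ys[j],"left",xs[k],ys[k],"top",xs[t],ys[t],"br",xs[q],ys[q])
E
```

```text
s5.png [329, 205, 43, 87, 1766] bottom 329 291 left 329 291 top 338 205 br 360 291
s6.png [330, 205, 42, 87, 1765] bottom 330 291 left 330 290 top 338 205 br 360 291
```

Run:
```python
import cv2,numpy as np
for f in("s5.png","s6.png"):
    h=cv2.cvtColor(cv2.imread('pics/'+f)[212:280,284:370],cv2.COLOR_BGR2HSV).astype(int)
    print(f)
    for r in h[::2]:
        print(''.join('b' if (100<p[0]<130 and p[1]>120) else 'O' if(p[0]<20 and p[1]>130) else '#' if p[2]<60 else '.' if p[2]>190 else '+' for p in r))
```

```text
s5.png
######+######+++bbbbbbbbbbbbbb+...+bbbbbbbbbbbbbbbbbbbbbbbbbbbbbbbbbb+++++++++++++++++
####++++#####+++bbbbbbbbbbbbb+.+++..++bbbbbbbbbbbbbbbbbbbbbbbbbbbbbbbbbbbb++++++++++++
###+++++#####++bbbbbbbbbbbb++++++++++..++bbbbbbbbbbbbbbbbbbbbbbbbbbbbbbbbbbbbbb+++++++
#+++++++######bbbbbbbbbbbb++++++++++++++++++bbbbbbbbbbbbbbbbbbbbbbbbbbbbbbbbbbbbbb++++
++++++++########bbbbbbbbb++++++++++++++++++++++bbbbbbbbbbbbbbbbbbbbbbbbbbbbbbbbbb+++++
++++++++#########bbbbbbb++++++++++++++++++++++++++bbbbbbbbbbbbbbbbbbbbbbbbbbbbbb++++++
++++++++###########bbbb++++++++++++++++++++++++++++++bbbbbbbbbbbbbbbbbbbbbbbbbb+++++++
++++++++###b######bbb++++++++++++++++++++++...++++++++++bbbbbbbbbbbbbbbbbbbbbb++++++++
++++++++###########+++++++++++........++OOOOOOOOO.+++++++++bbbbbbbbbbbbbbbbbb+++++++++
bbbbbbbbbb###O#b##+++++++++++++........OOOOOOOOOOOO+++++++..++++bbbbbbbbbbbb++++++++++
bbbbbbbbbbbbbb###+++++++++++++++.....+OOOOOOOOOOOOOOO++OOOOOOOOO.++bbbbbbbb+++++++++++
bbbbbbbbbbbbbbb+++++++++++++++++....#b##b###OOOOOOOOOOOOOOOOOOOOOO+bbbbbbbb+++++++++++
bbbbbbbbbbbbbb+++++++++++++++++...+###########OOO
[... 4129 characters left out ...]
++++
#########bbbbbbbbbbbbbb+++++++++++................bbbbbbbbbb++++++++++++++++++++++++++
############bbbbbbbbbbbbbbbbbb++++++++...........bbbbbbbbb++++++++++++++++++++++++++++
#########++#bbbbbbbbbbbbbbbbbbbbbbbb++++++......bbbbbbbbb+++++++++++++++++++++++++++++
########+##+bbbbbbbbbbbbbbbbbbbbbbbbbbbbbbb+++bbbbbbbbbb++++++++++++++++++++++++++++++
#######+###bbbbbbbbbbbbbbbbbbbbbbbbbbbbbbbbbbbbbbbbbbbb+++++++++++++++++++++++++++++++
######++###bbbbbbbbbbbbbbbbbbbbbbbbbbbbbbbbbbbbbbbbbbb++++++++++++++++++++++++++++++++
O#####+###bbbbbbbbbbbbbbbbbbbbbbbbbbbbbbbbbbbbbbbbbbb+++++++++++++++++++++++++++++++..
bbb######bbbbbbbbbbbbbbbbbbbbbbbbbbbbbbbbbbbbbbbbbbb++++++++++++++++++++++++++++++++++
```

{"api": "play_rows", "payload": {
  "translation": [
    [0,0,0],
    [0,0,0],
    [-0.002,0,0.002],
    [-0.004,0,0.005],
    [-0.004,0,0.01],
    [-0.004,0,0.016],
    [-0.004,0,0.022],
    [-0.004,0,0.028],
    [-0.004,0,0.03],
    [-0.004,0,0.03]
  ],
  "yaw": [0,0,0,0,0,0,0,0,0,0],
  "force": 60,
  "hand": 0
}}

```text
clock: 14.22
eef_pos: [546.5, 64.0, 68.0]
eef_rot: [-3.142, 0.0, 3.122]
wrist_force: [0.0, 0.0, -4.3]
finger_gap: 21.8
finger_force: 60.0
```

```bash
cat >> cellsee.py <<'E'
def ascii(im,x0,y0,x1,y1,s=2):
    h=cv2.cvtColor(im[y0:y1,x0:x1],cv2.COLOR_RGB2HSV).astype(int)
    for r in h[::s]: print(''.join('b' if (100<p[0]<130 and p[1]>120) else 'O' if(p[0]<20 and p[1]>130) else '#' if p[2]<60 else '.' if p[2]>190 else '+' for p in r))
E
python3 - <<'E'
from cellsee import *
c=snap("scene","s7.png"); ascii(c['pixels'],284,190,370,270)
E
```

```text
########bbbbbbb++++++++++++++++++++++++###################++++++++++++++++++++++++++++
########bbbbbbbbbbb+++++++++++++++++++++++++############++++++++++++++++++++++++++++++
OO#####bbbbbbbbbbbbbbbbbb++++++++++++++++++++++++######+++++++++++++++++++++++++++++++
OOO###+bbbbbbbbbbbbbbbbbbbbbbb++++++++++++++++++++++++++++++++++++++++++++++++++++++++
OO##+++bbbbbbbbbbbbbbbbbbbbbbbbbbbb+++++++++++++++++++++++++++++++++++++++++++++++++++
####+++bbbbbbbbbbbbbbbbbbb+bbbbbbbbbbbbb++++++++++++++++++++++++++++++++++++++++++++++
####+++bbbbbbbbbbbbbbbbb+....++bbbbbbbbbbbbbb+++++++++++++++++++++++++++++++++++++++++
####+++bbbbbbbbbbbbbbbb+++++++...++bbbbbbbbbbbbbb+++++++++++++++++++++++++++++++++++++
#####++bbbbbbbbbbbbbbb++++++++++++...++bbbbbbbbbbbbbbb++++++++++++++++++++++++++++++++
#######bbbbbbbbbbbbb++++++++++++++++++...++bbbbbbbbbbbbbbbb+++++++++++++++++++++++++++
########bbbbbbbbbbb+++++++++++++++++++++++...++bbbbbbbbbbbbbbbbb++++++++++++++++++++++
####b#####bbbbbbbb++++++OOOOOOOOO.+++++++++++....++bbbbbbbbbbbbbbbbbb+++++++++++++++++
############bbbb+++++++OOOOOOOOOOOO.+++OOOOOOOOO....+++b
[... 1679 characters left out ...]
++++
bbbbbbbbbbbbbbbb+++++++++++++.......................+bbbbbbbbbbbb+++++++++++++++++++++
bbbbbbbbbbbbbbbbbbbbbb+++++++++++..................+bbbbbbbbbbbb++++++++++++++++++++++
bbbbbbbbbbbbbbbbbbbbbbbbbbbbb++++++++.............+bbbbbbbbbbbbb++++++++++++++++++++++
bbbbbbbbbbbbbbbbbbbbbbbbbbbbbbbbbbb++++++.......+bbbbbbbbbbbbb++++++++++++++++++++++++
####bbbbbbbbbbbbbbbbbbbbbbbbbbbbbbbbbbbbbb++...+bbbbbbbbbbbbb+++++++++++++++++++++++++
#########bbbbbbbbbbbbbbbbbbbbbbbbbbbbbbbbbbbbbbbbbbbbbbbbbbb++++++++++++++++++++++++++
############bbbbbbbbbbbbbbbbbbbbbbbbbbbbbbbbbbbbbbbbbbbbbb++++++++++++++++++++++++++++
#########++#bbbbbbbbbbbbbbbbbbbbbbbbbbbbbbbbbbbbbbbbbbbbb+++++++++++++++++++++++++++++
```

Run:
```python
from cellsee import *
c=snap("scene")
def pt(uv,y):  # ray ∩ plane y
    o,d=rays(c,[uv]); return (o+d*((y-o[1])/d[:,1])[:,None])[0]
for n,l,r,bl in(("s6",(352.5,233.5),(329,271),None),("s7",(354,223),(329.5,263),None)):
    print(n,"left",pt(l,64+53),"right",pt(r,64-54))
```

```text
s6 left [684.8 117.   16.3] right [679.5  10.   18.7]
s7 left [685.2 117.   53.7] right [679.4  10.   48.6]
```

{"api": "play_rows", "payload": {
  "translation": [
    [0,0,0.003],
    [0,0,0.008],
    [0,0,0.015],
    [0,0,0.023],
    [0,0,0.031],
    [0,0,0.039],
    [0,0,0.047],
    [0,0,0.054],
    [0,0,0.059],
    [0,0,0.062],
    [0,0,0.062]
  ],
  "yaw": [0,0,0,0,0,0,0,0,0,0,0]
}}

```text
clock: 15.7
eef_pos: [546.5, 64.0, 130.0]
eef_rot: [3.142, 0.0, 3.122]
wrist_force: [0.9, -1.2, -4.0]
finger_gap: 22.0
finger_force: 60.0
```

{"api": "play_rows", "payload": {
  "translation": [
    [-0.001,0.002,0],
    [-0.003,0.006,0],
    [-0.006,0.012,0],
    [-0.01,0.02,0],
    [-0.015,0.03,0],
    [-0.02,0.041,0],
    [-0.026,0.053,0],
    [-0.032,0.065,0],
    [-0.038,0.077,0],
    [-0.044,0.089,0],
    [-0.05,0.1,0],
    [-0.055,0.11,0]
  ],
  "yaw": [0,0,0,0,0,0,0,0,0,0,0,0]
}}

```text
clock: 17.2
eef_pos: [491.1, 174.7, 130.0]
eef_rot: [-3.142, 0.0, 3.122]
wrist_force: [0.7, 0.6, -4.8]
finger_gap: 21.3
finger_force: 60.0
```

{"api": "play_rows", "payload": {
  "translation": [
    [-0.005,0.01,0],
    [-0.01,0.02,0],
    [-0.015,0.03,0],
    [-0.02,0.041,0],
    [-0.025,0.052,0],
    [-0.03,0.063,0],
    [-0.035,0.073,0],
    [-0.04,0.082,0],
    [-0.044,0.09,0],
    [-0.048,0.097,0],
    [-0.05,0.101,0],
    [-0.051,0.103,0]
  ],
  "yaw": [0,0,0,0,0,0,0,0,0,0,0,0]
}}

```text
clock: 18.7
eef_pos: [440.4, 277.2, 129.9]
eef_rot: [-3.142, 0.0, 3.122]
wrist_force: [0.4, -0.1, -4.2]
finger_gap: 21.6
finger_force: 60.0
```

Run:
```python
from cellsee import *
c=snap("scene","s8.png"); ascii(c['pixels'],260,80,376,190)
```

```text
####################OOOOOO#######+++++++++++++++++++++++++++++++++++++++##################++++++++++++++++++++++++++
####################OO+#+OOO####+++++++++++++++++++++++++++++++++++++++++++#############++++++++++++++++++++++++++++
#########################OO###+++++++++++++++++++++++++++++++++++++++++++++++++####b##++++++++++++++++++++++++++++++
#########################O###+++++++++++++++++++++++++++++++++++++++++++++++++++++++++++++++++++++++++++++++++++++++
++####################+######+++++++++++++++++++++++++++++++++++++++++++++++++++++++++++++++++++++++++++++++++++++++
++++++++########+++#+++######+++++++++++++++++++++++++++++++++++++++++++++++++++++++++++++++++++++++++++++++++++++++
+++++++++++++++++++++++######+++++++++++++++++++++++++++++++++++++++++++++++++++++++++++++++++++++++++++++++++++++++
++++++++++++++++++++++++#####+++++++++++++++++++++++++++++++++++++++++++++++++++++++++++++++++++++++++++++++++++++++
+++++++++++###++++++++++#####+++++++++++++++++++++++++++++++++++++++++++++++++++++++++++++++++++++++++++++++++++++++
++++++++++++++++++++++++#####++++++++++++++++++
[... 4634 characters left out ...]
bbbbbbb++++++++++++++++++++++++############################################+++++++#######++++++++++++++++++++++++++
bbbbbbbbbbbbb+++++++++++++++++++++++++##################################################++++++++++++++++++++++++++++
bbbbbbbbbbbbbbbbbb+++++++++++++++++++++++++############################################+++++++++++++++++++++++++++++
bbbbbbbbbbbbbbbbbbbbbbb+++++++++++++++++++++++++######################################++++++++++++++++++++++++++++++
bbbbbbbbbbbbbbbbbbbbbbbbbbbb+++++++++++++++++++++++++################################+++++++++++++++++++++++++++++++
bbbbbbbbbbbbbbbbbbbbbbbbbbbbbbbbb+++++++++++++++++++++++++##########################++++++++++++++++++++++++++++++++
```

{"api": "play_rows", "payload": {
  "translation": [
    [0,0,0],
    [0,0,0],
    [0,0,0],
    [0,0,0]
  ],
  "yaw": [0,0,0,0],
  "force": 15
}}

```text
clock: 19.25
eef_pos: [440.8, 277.0, 130.2]
eef_rot: [3.141, 0.001, 3.122]
wrist_force: [-0.4, -0.0, -1.7]
finger_gap: 21.8
finger_force: 15.0
```

Run:
```python
from cellsee import *
c=snap("scene","s9.png"); h=cv2.cvtColor(c['pixels'][80:190,260:376],cv2.COLOR_RGB2HSV); m=cv2.inRange(h,(3,130,120),(14,255,255)); ys,xs=np.where(m); k=ys>20; print("orange",k.sum(),xs[k].mean()+260,ys[k].mean()+80)
w=cv2.inRange(h,(0,0,191),(179,60,255)); ys,xs=np.where(w); print("bright",len(xs),xs.max()+260,ys[xs.argmax()]+80,ys.max()+80,xs[ys.argmax()]+260)
```

```text
orange 131 340.19847328244276 149.78625954198475
bright 670 327 137 162 307
```

Run:
```python
from cellsee import *
c=snap("scene","s10.png"); ascii(c['pixels'],268,90,380,196)
f=snap("side","si10.png"); h=cv2.cvtColor(f['pixels'],cv2.COLOR_RGB2HSV); m=cv2.inRange(h,(3,130,120),(14,255,255)); n,l,st,ce=cv2.connectedComponentsWithStats(m)
print([(st[i].tolist(),ce[i]) for i in range(1,n) if st[i][4]>15])
```

```text
+#######+++#+++###b##+++++++++++++++++++++++++++++++++++++++++++++++++++++++++++++++++++++++++++++++++++++++++++
+++++++++++++++######+++++++++++++++++++++++++++++++++++++++++++++++++++++++++++++++++++++++++++++++++++++++++++
++++++++++++++++#####+++++++++++++++++++++++++++++++++++++++++++++++++++++++++++++++++++++++++++++++++++++++++++
++++##++++++++++#####+++++++++++++++++++++++++++++++++++++++++++++++++++++++++++++++++++++++++++++++++++++++++++
++++++++++++++++#####+++++++++++++++++++++++++++++++++++++++++++++++++++++++++++++++++++++++++++++++++++++++++++
++++++++++++++++#####+++++++++++++++++++++++++++++++++++++++++++++++++++++++++++++++++++++++++++++++++++++++++++
++++++++++++++++#####+++++++++++++++++++++++++++++++++++++++++++++++++++++++++++++++++++++++++++++++++++++++++++
++++++++++++++++#####+++++++++++.+++++++++++++++++++++++++++++++++++++++++++++++++++++++++++++++++++++++++++++++
++++++++++++++++#####+++++++++..++++++++++++++++++++++++++++++++++++++++++++++++++++++++++++++++++++++++++++++++
++++++++++++++++#####++++++++++++++++++++++++++++++++++++++++++++++++++++++++++++++
[... 4389 characters left out ...]
############+++++++++++++++++++++++++++++++++++
bbbbbbbbbbbbbbbbbbbbbbbbb+++++++++++++++++++++++++#########################+++++++++++++++++++++++++++++++++++++
bbbbbbbbbbbbbbbbbbbbbbbbbbbbbbb++++++++++++++++++++++++###################++++++++++++++++++++++++++++++++++++++
bbbbbbbbbbbbbbbbbbbbbbbbbbbbbbbbbbb+++++++++++++++++++++++++#############+++++++++++++++++++++++++++++++++++++++
bbbbbbbbbbbbbbbbbbbbbbbbbbbbbbbbbbbbbbbb++++++++++++++++++++++++#######+++++++++++++++++++++++++++++++++++++++++
[([338, 63, 78, 32, 1043], array([378.6,  78.3])), ([0, 99, 298, 359, 1759], array([127.7, 295.9])), ([273, 351, 18, 13, 123], array([282.7, 355.7])), ([293, 354, 18, 14, 125], array([302.4, 359. ]))]
```

{"api": "play_rows", "payload": {
  "translation": [
    [0,0,0],
    [0,0,0.01],
    [0,0,0.025],
    [0,0,0.045],
    [0,0,0.065],
    [0,0,0.085],
    [0,0,0.1],
    [0,0,0.105]
  ],
  "yaw": [0,0,0,0,0,0,0,0],
  "force": 40
}}

```text
clock: 20.4
eef_pos: [440.7, 277.1, 236.2]
eef_rot: [3.141, 0.001, 3.122]
wrist_force: [-0.0, 0.1, -1.9]
finger_gap: 21.9
finger_force: 40.0
```

Run:
```python
from cellsee import *
c=snap("scene","s11.png"); s=telemetry.read_state()
def pt(uv,y):
    o,d=rays(c,[uv]); return (o+d*((y-o[1])/d[:,1])[:,None])[0]
for uv,y in(((328,137),329),((311,162),222)):
    p=pt(uv,y); print(p, p[[0,2]]-[440.5,149])
for ph in(30,40,50,55,60):
    a=np.radians(ph); print(ph,127*np.cos(a)-58*np.sin(a),-127*np.sin(a)-58*np.cos(a))
m=cv2.cvtColor(c['pixels'],cv2.COLOR_RGB2HSV); m=cv2.inRange(m,(3,130,120),(14,255,255)); n,l,st,ce=cv2.connectedComponentsWithStats(m); print([(st[i].tolist()) for i in range(1,n) if st[i][4]>15], s['eef_pos'])
```

```text
[529.2 329.   42.1] [  88.7 -106.9]
[536.5 222.   63.4] [ 96.  -85.6]
30 80.98522628062372 -113.72947341949744
40 60.00596291429094 -126.06460413109122
50 37.203448729289775 -134.5693256379295
55 25.33338884782134 -137.29974293306265
60 13.270526580502576 -138.98522628062372
[[427, 61, 142, 419, 2514], [326, 147, 13, 10, 71], [343, 152, 10, 6, 39]] [440.7 277.1 236.1]
```

{"api": "play_rows", "payload": {
  "translation": [
    [0.001,-0.01,0],
    [0.003,-0.03,0],
    [0.005,-0.06,0],
    [0.007,-0.1,0],
    [0.01,-0.145,0],
    [0.013,-0.19,0],
    [0.016,-0.235,0],
    [0.019,-0.28,0],
    [0.022,-0.325,0],
    [0.025,-0.37,0],
    [0.028,-0.415,0],
    [0.031,-0.455,0]
  ],
  "yaw": [0,0,-0.02,-0.04,-0.06,-0.08,-0.1,-0.12,-0.14,-0.16,-0.18,-0.2]
}}

```text
clock: 21.95
eef_pos: [470.4, -180.5, 234.6]
eef_rot: [-3.142, -0.001, 2.92]
wrist_force: [-0.2, 0.8, -1.2]
finger_gap: 21.9
finger_force: 40.0
```

{"api": "play_rows", "payload": {
  "translation": [
    [0.003,-0.035,0],
    [0.005,-0.065,0],
    [0.007,-0.09,-0.01],
    [0.009,-0.11,-0.03],
    [0.01,-0.122,-0.055],
    [0.01,-0.129,-0.08],
    [0.01,-0.129,-0.105],
    [0.01,-0.129,-0.12],
    [0.01,-0.129,-0.125],
    [0.01,-0.129,-0.125]
  ],
  "yaw": [-0.02,-0.03,-0.04,-0.05,-0.05,-0.05,-0.05,-0.05,-0.05,-0.05]
}}

```text
clock: 23.2
eef_pos: [481.5, -307.2, 110.4]
eef_rot: [-3.141, 0.0, 2.872]
wrist_force: [-0.0, 0.1, -0.6]
finger_gap: 21.9
finger_force: 40.0
```

Run:
```python
from cellsee import *
c=snap("scene","s12.png"); s=telemetry.read_state(); print(s['eef_pos'],s['eef_rot']); ascii(c['pixels'],100,290,220,420,3)
print(proj(c,[[571,-332,2],[523,-319,0]]))
```

```text
[ 481.7 -307.2  110.7] [-3.1  0.   2.9]
+++++#++++++#############+#########+++++++++++++++++#####################+++++++++++++++++++++++++++++++++++++++++++++++
++###+################++############++++++++++++###########+++++++######++++++++++++++++++++++++++++++++++++++++++++++++
###################+++#################+++++++#########++++++++++#+###++++++++++++++++++++++++++++++++++++++++++++++++++
###############+++##########b##+++##################+++++++++######+++++++++++++++++++++++++++++++++++++++++++++++++++++
########++++++##############++++++##############++++++++++#####+++++++++++++++++++++++++++++++++++++++++++++++++++++++++
##+##########b###########+++++++++++############++++++###+#+++++++++++++++++++++++++++++++++++++++++++++++++++++++++++++
################b####+++++++++++++++###############+O++#++++++++++++++++++++++++++++++++++++++++++++++++++++++++++++++++
######b########+++++++++++++++++######################++++++++++++++++++++++++++++++++++++++++++++++++++++++++++++++++++
+++++++++++++#+++++++++++++++###########################++++++++++++++++++++++++++++++++++++
[... 3594 characters left out ...]
+++....................+++++++++++++++++++++++++++++++++++++++++
++++++++++++++++++++++++++++++++++++++++++++++++++++++++++++...............+++++++++++++++++++++++++++++++++++++++++++++
+++++++++++++++++++++++++++++++++++++++++++++++++++++++++++++............+++++++++++++++++++++++++++++++++++++++++++++++
++++++++++++++++++++++++++++++++++++++++++++++++++++++++++++++........++++++++++++++++++++++++++++++++++++++++++++++++++
+++++++++++++++++++++++++++++++++++++++++++++++++++++++++++++++....+++++++++++++++++++++++++++++++++++++++++++++++++++++
++++++++++++++++++++++++++++++++++++++++++++++++++++++++++++++++++++++++++++++++++++++++++++++++++++++++++++++++++++++++
[[191.3 401.6]
 [172.9 383.9]]
```

{"api": "play_rows", "payload": {
  "translation": [
    [0,0,-0.005],
    [0,0,-0.01],
    [0,0,-0.015],
    [0,0,-0.018]
  ],
  "yaw": [0,0,0,0],
  "force": 15
}}

```text
clock: 23.75
eef_pos: [481.4, -306.9, 91.5]
eef_rot: [3.141, -0.0, 2.872]
wrist_force: [0.9, 0.2, -1.9]
finger_gap: 22.1
finger_force: 15.0
```

{"api": "play_rows", "payload": {
  "translation": [
    [0,0,-0.004],
    [-0.005,0.001,-0.008],
    [-0.01,0.003,-0.0125],
    [-0.0145,0.004,-0.0175],
    [-0.019,0.005,-0.023],
    [-0.024,0.007,-0.029],
    [-0.028,0.008,-0.0345],
    [-0.031,0.009,-0.039],
    [-0.034,0.009,-0.043],
    [-0.036,0.01,-0.046],
    [-0.036,0.01,-0.047],
    [-0.036,0.01,-0.047]
  ],
  "yaw": [0,0,0,0,0,0,0,0,0,0,0,0],
  "force": 12
}}

```text
clock: 25.25
eef_pos: [445.4, -296.9, 44.9]
eef_rot: [3.141, -0.0, 2.872]
wrist_force: [0.0, -1.0, -0.9]
finger_gap: 21.8
finger_force: 12.0
```

Run:
```python
from cellsee import *
c=snap("scene","s13.png"); cv2.imwrite('pics/s13c.png',cv2.resize(c['pixels'][290:440,90:290],(800,600),interpolation=cv2.INTER_CUBIC)[:,:,::-1]); s=telemetry.read_state(); print(s['eef_pos'],s['wrist_force'])
ascii(c['pixels'],120,310,220,430,3)
```

```text
[ 445.5 -296.9   44.9] [ 0.1  0.9 -1.6]
b##+++++++++############++++++++##++++++++++++++++++++++++++++++++++++++++++++++++++++++++++++++++++
++++++++++++##############+O++++++++++++++++++++++++++++++++++++++++++++++++++++++++++++++++++++++++
#+++++++#####################+++++++++++++++++++++++++++++++++++++++++++++++++++++++++++++++++++++++
+++++######+###################+++++++++++++++++++++++++++++++++++++++++++++++++++++++++++++++++++++
++######++++++#+OO###########+++++++++++++++++++++++++++++++++++++++++++++++++++++++++++++++++++++++
##########++#+###+OO#####+++++++++++++++++++++++++++++++++++++++++++++++++++++++++++++++++++++++++++
O########+#######++++#++++++++++++++++++++++++++++++++++++++++++++++++++++++++++++++++++++++++++++++
###++++############+++++++++++++++++++++++++++++++++++++++++++++++++++++++++++++++++++++++++++++++++
#####################+++++++++++++++++++++++++++++++++++++++++++++++++++++++++++++++++++++++++++++++
#######################++++++++++++++++++++++++++++++.++++++++++++++++++++++++++++++++++++++++++++++
#########################+++++++++++++++++++++++++
[... 2279 characters left out ...]
++++++++++++++++++++++++++++++++......................++++++++++++++++++++++++++++++++++++++++
+++++++++++++++++++++++++++++++++++++....................+++++++++++++++++++++++++++++++++++++++++++
+++++++++++++++++++++++++++++++++++++++...............++++++++++++++++++++++++++++++++++++++++++++++
+++++++++++++++++++++++++++++++++++++++++..........+++++++++++++++++++++++++++++++++++++++++++++++++
++++++++++++++++++++++++++++++++++++++++++++....++++++++++++++++++++++++++++++++++++++++++++++++++++
++++++++++++++++++++++++++++++++++++++++++++++++++++++++++++++++++++++++++++++++++++++++++++++++++++
++++++++++++++++++++++++++++++++++++++++++++++++++++++++++++++++++++++++++++++++++++++++++++++++++++
```

{"api": "play_rows", "payload": {
  "translation": [
    [0,0,-0.001],
    [0,0,-0.002],
    [0,0,-0.003],
    [0,0,-0.004],
    [0,0,-0.0045],
    [0,0,-0.0045]
  ],
  "yaw": [0,0,0,0,0,0],
  "force": 8
}}

```text
clock: 26.05
eef_pos: [445.7, -297.1, 41.1]
eef_rot: [-3.141, 0.001, 2.872]
wrist_force: [-3.5, 1.8, 9.7]
finger_gap: 21.8
finger_force: 8.0
```

{"api": "play_rows", "payload": {
  "translation": [
    [0,0,0],
    [0,0,0],
    [0,0,0],
    [0,0,0],
    [0,0,0],
    [0,0,0]
  ],
  "yaw": [0,0,0,0,0,0],
  "hand": 1
}}

```text
clock: 26.8
eef_pos: [445.5, -297.0, 40.5]
eef_rot: [-3.142, 0.0, 2.872]
wrist_force: [-0.2, 0.6, 0.7]
finger_gap: 78.5
finger_force: 0.0
```

{"api": "play_rows", "payload": {
  "translation": [
    [0,0,0.01],
    [0,0,0.03],
    [0,0,0.06],
    [0,0,0.1],
    [0,0,0.14],
    [0,0,0.18],
    [-0.03,0,0.2],
    [-0.06,0,0.2],
    [-0.06,0,0.2]
  ],
  "yaw": [0,0,0,0,0,0,0,0,0]
}}

```text
clock: 27.92
eef_pos: [384.5, -297.1, 241.7]
eef_rot: [-3.141, 0.001, 2.871]
wrist_force: [0.2, 0.8, 1.0]
finger_gap: 93.8
finger_force: 0.0
```

Run:
```python
from h import *
snap("scene","s14.png"); snap("side","si14.png"); s=telemetry.read_state(); print(s['clock'],s['eef_pos'],s['wrist_force'])
```

```text
28.025 [ 385.7727211  -297.10346281  241.0115047 ] [ 0.95666058 -0.76847518 -0.29216907]
```

View pics/s14.png

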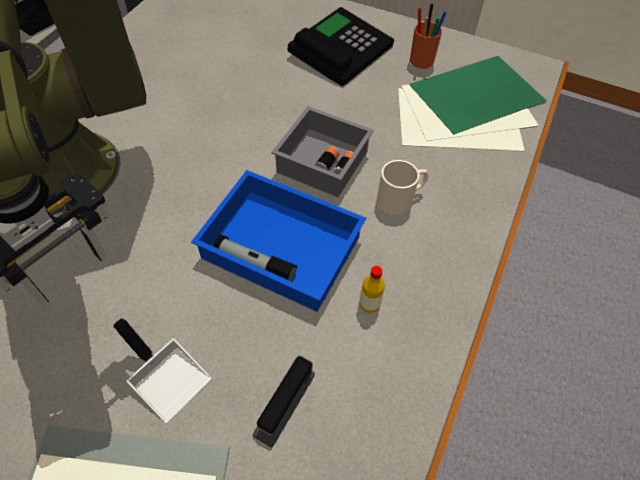

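The picture shows both cells in the grey tub at about (335,160), with the scoop flat on the desk at (170,380). The torch is still in the bin at (255,258), and the mug (397,187), glue (372,290) and stapler (285,400) have not moved.

```bash
python3 -c "
from cell import manip
print(manip.sign_off())"
```

```text
the job is handed in; nothing more can be done
None
```

Both batteries are in the grey tub, the scoop is flat on the desk again, the torch, mug, glue and stapler are where they were, and the job was handed in at about 28 s of the 67 s allowed.

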